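# Catch a hammer-head bolt in the bench strut and set it against the stop

### The job

Lower the red-handled hammer-head bolt through the slot of the bench strut between its yellow marks, down onto the floor of the channel, then turn it a quarter turn and give it a light upward tug so that you feel its head catch under both lips. Then slide it along, still crosswise, until it bears lightly but definitely on the orange stop inside the channel, let it down onto the channel floor, and leave it standing there against the stop. Never force it, keep it upright, and leave the other things on the bench alone.

Things in the scene. Friction and masses are not known exactly. Their poses are not given: they have to be found in the camera images.
- bolt: Loose hammer-head bolt, about 0.2 kg, 66 mm tall, standing upright on its head. Origin: centre of the head's underside; z up the 10 mm stem. Steel head 32 mm long (x), 19 mm wide (y), 7 mm thick, corners cut to turn within a 34 mm circle. Half a turn looks and works the same.
- strut: Fixed bare-metal slotted strut lying slot up, roughly left to right: 260 mm long (x), 41 wide (y), 21 high. Origin: centre of its underside; +x from the marked end to the stop end. Floor 2.5 mm thick, inside 36 mm wide, slot 22 mm wide, centred. The lips turn down to 14 mm above the bench, so a head on the floor rises 4.5 mm before it catches.
- mark (a point): Centre of the slot at the lips' top (21 mm above the bench), at x = -60 mm of the strut, midway between the yellow stripes 50 mm apart. The bolt goes in here, its head lengthwise (its x along the strut's x). Axes as the strut's.
- grip (a point): Middle of the bolt's red plastic grip, 52 mm above the bolt's origin. The grip is a block 40 mm long (bolt's x), 14 mm thick (y), 28 mm high, with a white line on top along its length; take it across the 14 mm. Its long axis is the head's long axis.
- strut_end (a point): Centre of the slot at the lips' top, at the strut's +x end (x = +130 mm). Before it, inside the channel, is a fixed orange stop block 20 mm long (x), seen through the slot; its near face lies anywhere from x = +40 to +90 mm, is not measured, and must be found by touch. The crosswise head meets it with half its 19 mm width. Axes as the strut's.
- spray: Red aerosol can with white cap, 54 mm diameter, 160 mm tall; origin at the centre of its underside. Bystander.
- tape: White roll, 72 mm outer diameter, 22 mm high, lying flat; origin at the centre of its underside. Bystander.
- wrench: Steel wrench 160 mm long lying flat; origin at the underside, long axis x. Bystander.
- tin: Open steel tin, 60 mm diameter, 55 mm high; origin at the centre of its underside. Bystander.
Not all that is in view belongs to the job. Of the things that look like the bolt, the largest one is meant.

How it is judged:
By the outcome, as a careful person would: the job done as asked, in the order asked, and still so for the second after the job is handed in, with the robot touching nothing.
It also fails if it takes over 72 s, if anything falls off the work surface, if the arm or the gripper's body presses on something with over 40 N, if the wrist force passes 120 N, or if a joint passes its speed limit or range.

### The arm

A 6-joint arm with a two-finger parallel gripper is mounted at the origin on the work surface. World frame = base frame: x ahead of the robot, y to its left, z up, the work surface at z = 0. Lengths are in m, angles in rad, forces in N, time in s.
With the tool pointing down it reaches from about 0.35 to 0.85 m from the base axis. Payload 8.1 kg.
Tool frame: the origin (TCP) lies at the centre of the arm's flange, where the gripper is bolted on; the fingertips stand 186 mm ahead of it and the grasp point (between the pads) lies 167 mm ahead of it; z points along the fingers, y is the line along which they close (so a half turn about z gives the same grasp; the last joint's range is limited). The gripper opens to 93 mm and grips with 3 to 60 N. Pads are 15 mm wide; open, the fingers measure 128 mm over their backs; the gripper's body (75 mm by 188 mm) begins 65 mm behind the grasp point.
Start: joints at [-1.203, 0.13, 1.488, -0, 1.523, -0.085], TCP at [0.263, -0.54, 0.405] pointing down, gripper open.
Joint ranges: [-2.96, 2.96], [-0.89, 2.26], [0.02, 2.5], [-1.34, 4.48], [0, 2.73], [-2.66, 2.66]. Speed limits (rad/s): [2.39, 2.39, 2.79, 3.14, 3.14, 3.14].

### API

Orientations are given as a rotation vector (axis times angle).
In Python, from plant import robot gives the robot as it stands.
- The arm moves only by the tool apply_moves, never from a script. Its argument "series" is a list of rows, each a list of 2 entries, a list of its own where there are three numbers: the shift along the tool's x, y, z in mm, then the turn, a rotation vector about the tool's x, y, z in rad. A call has 1 to 12 rows; each row shifts and turns the commanded pose from where the row before left it, along the tool's axes as they then stand; what a row does not reach is not made up. A row lasts 1/12 s, in which the tool goes at most 41.7 mm and 7.16 degrees, less where a joint would pass 70% of its speed; a pose out of reach is approached as far as the arm can. A call is refused whole if a number of a shift passes 41.7 or a number of a turn 0.125, either way. A call with a gripper value outside its range is refused whole. "claw" is the opening, from 0 (shut) to 1 (fully open), set as the call begins (left out, the last holds). The fingers move at their own pace and stop on an object; "newtons" is the grip in N (left out, the last holds). Time passes only in rows, so rows that do not move let the fingers close. It gives the time, the measured TCP pose, the force, the opening and the grip force at its end, in the units of the state.
- robot.read_state(): the state, without advancing time (a new reading comes with each control period).
- robot.read_camera(name): name is "side" or "top" or "wrist"; returns (picture, depth): 480x640x3 uint8, blue, green, red; 480x640 float32, m along the optical axis (not along the pixel's ray), 0 where there is no reading.
- robot.calibration(name): a dict with "fx", "fy", "cx", "cy" (pixels), "D" ([k1, k2, p1, p2, k3] as OpenCV has them; the pictures are not rectified), "extrinsics" (4x4, takes a point from world to camera coordinates). Camera axes: x right, y down, z forward; pixel columns grow to the right and rows downward; lengths in m; the calibration is good to about 2 mm. A picture is of the moment at which its call begins: read the wrist's pose just before it. calibration takes no time and is no camera call; for the wrist camera it gives the pose at the moment of the call.
- robot.close_job(): hands the job in; it is judged then, once.
The state is a dict: "t": time; "q": joint angles; "dq": joint speeds; "joint_torque": joint torques, N m; "tool_pos": TCP position; "orientation": TCP orientation; "force": force on the tool from outside, world axes, zero at the start; "wrist_torque": the same for the moment, N m; "opening": finger opening in m; "gripper_force": force on a finger pad.
Only numpy, scipy, OpenCV 4.12 (cv2) and the standard library are available. Lean on these libraries where they do the work, as an engineer would, in place of code of your own. Each camera call takes 0.05 s, during which the arm holds its last target. There are 200 camera calls.

## Working session

There is one attempt and no reset: what is moved stays moved. The work goes in short steps, Python scripts to look and compute and a tool call to move; the robot and the scene stay as the last step left them, time stands still between calls to the robot, and variables do not carry over. Pictures are saved under pics/ and viewed, at most 10 in all, crops included, and the job is handed in when it is done.

Besides the shell and the picture viewer there is one more tool, called after "Request:" in YAML: its name, and indented under it one key for each argument. apply_moves: Moves the arm, as the interface text tells. Its arguments: {"type":"object","properties":{"series":{"type":"array"},"claw":{"type":"number"},"newtons":{"type":"number"}},"required":["series"]}

```bash
mkdir -p pics; python3 - <<'E'
from plant import robot
import cv2,numpy as np
for n in("top","side"):
    p,d=robot.read_camera(n); cv2.imwrite(f"pics/{n}0.png",p); np.save(f"{n}d.npy",d)
    c=robot.calibration(n); print(n,c["fx"],c["cx"],c["cy"],c["D"],np.round(c["extrinsics"],3).tolist())
s=robot.read_state(); print({k:np.round(v,3).tolist() for k,v in s.items()})
E
```

```text
top 469.74753590145184 317.8755362000353 246.98943500290883 [-0.12287661  0.          0.          0.          0.        ] [[-0.024, -0.999, -0.024, 0.093], [-0.985, 0.027, -0.168, 0.57], [0.168, 0.02, -0.986, 0.932], [0.0, 0.0, 0.0, 1.0]]
side 474.5057040981862 326.9644735979615 239.93342572899178 [0.01670291 0.         0.         0.         0.        ] [[0.989, -0.149, 0.012, -0.554], [-0.065, -0.5, -0.864, 0.152], [0.135, 0.853, -0.504, 0.895], [0.0, 0.0, 0.0, 1.0]]
{'t': 0.1, 'q': [-1.203, 0.131, 1.489, 0.0, 1.523, -0.085], 'dq': [-0.002, -0.002, -0.002, 0.0, -0.002, -0.0], 'joint_torque': [0.001, -56.134, -49.309, 0.077, 0.029, -0.0], 'tool_pos': [0.262, -0.539, 0.404], 'orientation': [-3.06, -0.705, 0.0], 'force': [-0.118, 0.568, -0.165], 'wrist_torque': [-0.017, -0.027, 0.032], 'gripper_force': 0.0, 'opening': 0.093}
```

View pics/top0.png

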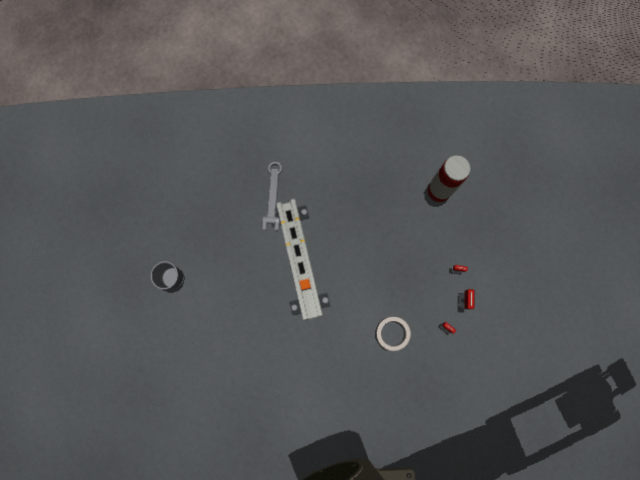

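View pics/side0.png

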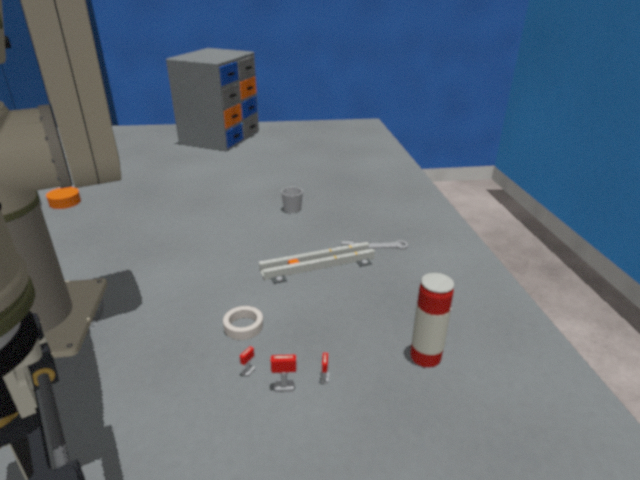

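Candidates for the bolt in the top picture are the large red handle at (470,299), a small one at (460,268) and a small one at (449,327). I choose (470,299) because it is the largest, and it is also the largest in the side picture at (284,364). The strut runs from its far, marked end at (287,203) to its near, stop end at (312,317), with the orange stop at (305,285).

```bash
cat > h.py <<'E'
from plant import robot
import cv2,numpy as np
from scipy.spatial.transform import Rotation as R
def ray(c,uv,z):
    K=np.array([[c["fx"],0,c["cx"]],[0,c["fy"],c["cy"]],[0,0,1]])
    n=cv2.undistortPoints(np.array(uv,float).reshape(-1,1,2),K,np.array(c["D"])).reshape(-1,2)
    E=np.array(c["extrinsics"]);Rm=E[:3,:3];o=-Rm.T@E[:3,3]
    d=np.c_[n,np.ones(len(n))]@Rm
    return o+d*((z-o[2])/d[:,2])[:,None]
def st():
    s=robot.read_state();T=R.from_rotvec(s["orientation"]);return s,np.array(s["tool_pos"]),T
E
python3 - <<'E'
from h import *
c=robot.calibration("top");p=cv2.imread("pics/top0.png")
print(np.round(ray(c,[[287,203],[312,317],[305,281],[290,243],[285,218]],.021),3))
b,g,r=[p[...,i].astype(int) for i in range(3)]
m=((r>90)&(g<60)&(b<60)).astype(np.uint8)
n,l,s,ce=cv2.connectedComponentsWithStats(m)
for i in range(1,n):
    if s[i,4]>15:
        pts=np.argwhere(l==i)[:,::-1].astype(np.float32);w=ray(c,pts,.066)
        print(ce[i].round(1),s[i,4],ray(c,[ce[i]],.06).round(3),cv2.minAreaRect((w[:,:2]*1000).astype(np.float32)))
a=cv2.resize(p[240:350,410:500],None,fx=5,fy=5,interpolation=2);q=cv2.resize(p[195:325,260:335],None,fx=4.6,fy=4.6,interpolation=2)
H=max(a.shape[0],q.shape[0]);o=np.zeros((H,a.shape[1]+q.shape[1],3),np.uint8);o[:a.shape[0],:a.shape[1]]=a;o[:q.shape[0],a.shape[1]:]=q
print(o.shape);cv2.imwrite("pics/crop.png",o[:600,:800])
E
```

```text
[[0.676 0.145 0.021]
 [0.428 0.095 0.021]
 [0.504 0.108 0.021]
 [0.587 0.139 0.021]
 [0.643 0.149 0.021]]
[460.6 267.4] 45 [[ 0.519 -0.215  0.06 ]] ((518.598388671875, -213.51377868652344), (25.553422927856445, 9.387201309204102), 80.16250610351562)
[470.9 298.7] 106 [[ 0.454 -0.231  0.06 ]] ((454.49578857421875, -229.86407470703125), (12.438389778137207, 38.830928802490234), 86.01744079589844)
[449.5 327.5] 51 [[ 0.398 -0.183  0.06 ]] ((398.085693359375, -181.78518676757812), (26.733200073242188, 9.343367576599121), 51.16389846801758)
(598, 795, 3)
```

View pics/crop.png

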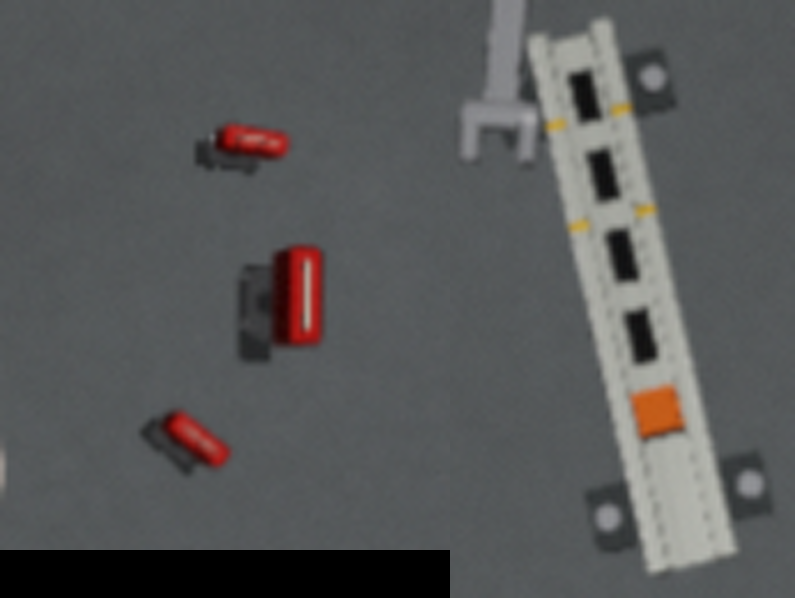

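The close crop confirms it: the large bolt is at crop (300,295), clearly bigger than the two small ones at (255,142) and (197,440). The yellow marks are at the strut's far end.

Request:
apply_moves:
  series:
    - [[28,-17.6,5],[0,0,0]]
    - [[28,-17.6,5],[0,0,0]]
    - [[28,-17.6,5],[0,0,0]]
    - [[28,-17.6,5],[0,0,0]]
    - [[28,-17.6,5],[0,0,0]]
    - [[28,-17.6,5],[0,0,0]]
    - [[28,-17.6,5],[0,0,0]]
    - [[28,-17.6,5],[0,0,0]]
    - [[28,-17.6,5],[0,0,0]]
    - [[28,-17.6,5],[0,0,0]]
    - [[28,-17.6,5],[0,0,0]]

```text
t: 1.02
tool_pos: [0.4552, -0.2291, 0.3492]
orientation: [-3.061, -0.705, 0.0]
force: [1.2, 0.6, 0.4]
opening: 0.0932
gripper_force: 0.0
```

Request:
apply_moves:
  series:
    - [[0,0,0],[0,0,0.105]]
    - [[0,0,0],[0,0,0.105]]
    - [[0,0,0],[0,0,0.105]]
    - [[0,0,0],[0,0,0.105]]
    - [[0,0,0],[0,0,0.105]]
    - [[0,0,0],[0,0,0]]
    - [[0,0,0],[0,0,0]]
    - [[0,0,0],[0,0,0]]

```text
t: 1.68
tool_pos: [0.4547, -0.2307, 0.3495]
orientation: [-3.139, 0.108, 0.001]
force: [0.6, -0.1, 0.5]
opening: 0.0929
gripper_force: 0.0
```

```bash
cat > w.py <<'E'
from h import *
import sys
s,P,T=st();c=robot.calibration("wrist");p,d=robot.read_camera("wrist")
np.save("wd.npy",d);np.save("wE.npy",np.array(c["extrinsics"]));cv2.imwrite(sys.argv[1],p)
print(s["t"],P.round(4),T.as_matrix().round(3).tolist(),"q6",s["q"][5],s["force"],s["opening"],s["gripper_force"])
b,g,r=[p[...,i].astype(int) for i in range(3)]
m=((r>80)&(g<60)&(b<60)).astype(np.uint8);m=cv2.morphologyEx(m,cv2.MORPH_CLOSE,np.ones((9,9)))
n,l,S,ce=cv2.connectedComponentsWithStats(m)
for i in range(1,n):
    if S[i,4]>150:
        pts=np.argwhere(l==i)[:,::-1].astype(np.float32);w=ray(c,pts,.066)
        print(ce[i].round(1),S[i,4],cv2.minAreaRect((w[:,:2]*1000).astype(np.float32)))
E
python3 w.py pics/w1.png
```

```text
1.6833 [ 0.4547 -0.2307  0.3495] [[0.998, -0.069, -0.0], [-0.069, -0.998, 0.0], [-0.0, -0.0, -1.0]] q6 1.069476408698375 [ 0.63536632 -0.14536907  0.50929373] 0.09291012320540303 0.0
[294.9 149.1] 463 ((519.0601806640625, -220.41070556640625), (24.6221866607666, 8.586227416992188), 78.02972412109375)
[315.2 239.2] 1119 ((455.36102294921875, -229.87252807617188), (13.454229354858398, 43.095237731933594), 85.68916320800781)
[269.  304.1] 541 ((408.642333984375, -192.8936309814453), (25.5333194732666, 13.921430587768555), 49.63901901245117)
```

View pics/w1.png

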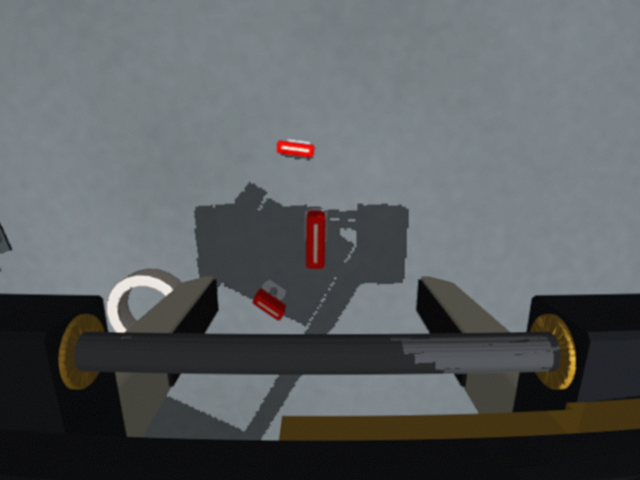

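The wrist picture shows the large bolt centred at (315,240), its white line running along the tool's x. The small bolts at (295,149) and (269,304) are clear of the fingers.

Request:
apply_moves:
  series:
    - [[0.8,-0.9,13],[0,0,0.005]]
    - [[0,0,13],[0,0,0]]
    - [[0,0,13],[0,0,0]]
    - [[0,0,13],[0,0,0]]
    - [[0,0,13],[0,0,0]]
    - [[0,0,13],[0,0,0]]
    - [[0,0,13],[0,0,0]]
    - [[0,0,13],[0,0,0]]
    - [[0,0,13],[0,0,0]]
    - [[0,0,13],[0,0,0]]
    - [[0,0,0],[0,0,0]]
    - [[0,0,0],[0,0,0]]
  claw: 0.4
  newtons: 20

```text
t: 2.73
tool_pos: [0.4547, -0.2293, 0.2178]
orientation: [-3.137, 0.12, 0.005]
force: [-0.3, -0.5, 0.2]
opening: 0.0373
gripper_force: 0.0
```

Request:
apply_moves:
  series:
    - [[0,0,0],[0,0,0]]
    - [[0,0,0],[0,0,0]]
    - [[0,0,0],[0,0,0]]
    - [[0,0,0],[0,0,0]]
    - [[0,0,0],[0,0,0]]
    - [[0,0,0],[0,0,0]]
    - [[0,0,0],[0,0,0]]
    - [[0,0,0],[0,0,0]]
  claw: 0

```text
t: 3.4
tool_pos: [0.456, -0.2301, 0.2204]
orientation: [3.139, -0.121, 0.002]
force: [-1.0, 0.3, 6.0]
opening: 0.0141
gripper_force: 20.0
```

Request:
apply_moves:
  series:
    - [[0,0,-3],[0,0,0]]
    - [[0,0,-8],[0,0,0]]
    - [[0,0,-14],[0,0,0]]
    - [[0,0,-20],[0,0,0]]
    - [[0,0,-20],[0,0,0]]
    - [[0,-10,-20],[0,0,0]]
    - [[5,-20,-15],[0,0,0]]
    - [[6,-30,-10],[0,0,0]]
    - [[6,-30,-10],[0,0,0]]
    - [[6,-30,0],[0,0,0]]
    - [[6,-30,0],[0,0,0]]
    - [[6,-30,0],[0,0,0]]
  newtons: 25

```text
t: 4.4
tool_pos: [0.5044, -0.0516, 0.3402]
orientation: [3.139, -0.122, 0.0]
force: [0.0, -0.6, -1.7]
opening: 0.0137
gripper_force: 25.0
```

Request:
apply_moves:
  series:
    - [[6,-30,0],[0,0,0]]
    - [[6,-30,0],[0,0,0]]
    - [[6,-30,0],[0,0,0]]
    - [[6,-30,0],[0,0,0]]
    - [[1,-30,0],[0,0,0]]
    - [[0,-20,0],[0,0,0]]
    - [[0,-5,0],[0,0,-0.09]]
    - [[0,0,0],[0,0,-0.09]]
    - [[0,0,0],[0,0,-0.09]]
    - [[0,0,0],[0,0,0]]
    - [[0,0,0],[0,0,0]]

```text
t: 5.32
tool_pos: [0.5426, 0.1195, 0.3397]
orientation: [3.127, 0.298, -0.001]
force: [-0.6, 0.4, -1.8]
opening: 0.0138
gripper_force: 25.0
```

```bash
python3 w.py pics/w2.png
```

```text
5.3167 [0.5426 0.1195 0.3397] [[0.982, 0.189, -0.001], [0.189, -0.982, -0.0], [-0.001, -0.0, -1.0]] q6 1.5051062665171455 [-0.5801425   0.37806619 -1.82106413] 0.013802910988477482 24.99896138906479
[316.8 298.4] 2471 ((503.39361572265625, 112.49143981933594), (54.484378814697266, 25.06870460510254), 11.60434341430664)
```

View pics/w2.png

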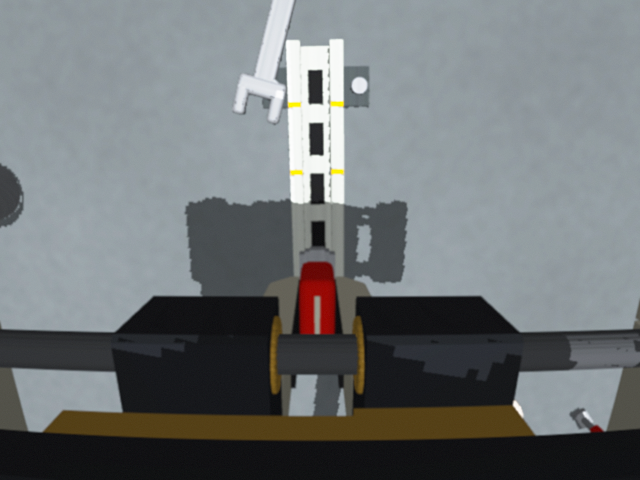

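The wrist picture shows the held bolt at (317,300) with its head at (317,255). The yellow stripes are at rows 104 and 172, and the strut runs nearly vertically in the image with its edges at columns 288–343.

```bash
cat > m.py <<'E'
from h import *
import sys
p=cv2.imread(sys.argv[1]).astype(int);c=robot.calibration("wrist")
c["extrinsics"]=np.load("wE.npy")
b,g,r=p[...,0],p[...,1],p[...,2]
y=((r>150)&(g>130)&(b<110)).astype(np.uint8)
n,l,S,ce=cv2.connectedComponentsWithStats(cv2.dilate(y,np.ones((3,3))))
Y=[ce[i] for i in range(1,n) if S[i,4]>15 and S[i,4]<600];Y=np.array(Y);W=ray(c,Y,.021)
print(Y.round(1).tolist(),W.round(4).tolist(),[int(S[i,4]) for i in range(1,n)])
print("mean",W.mean(0))
# edges of bright strut
L=[];Rr=[]
for v in range(50,195,3):
    u=np.where(p[v,280:352].min(-1)>225)[0]+280
    if len(u)>5:L.append((u[0]-.5,v));Rr.append((u[-1]+.5,v))
E=[]
for s in(L,Rr):
    w=ray(c,s,.021)[:,:2];f=cv2.fitLine((w*1000).astype(np.float32),cv2.DIST_HUBER,0,.01,.01).ravel();E.append(f);print(f.round(3),np.degrees(np.arctan(f[1]/f[0])))
E
python3 m.py pics/w2.png; python3 - <<'E'
from h import *
s,P,T=st();M=T.as_matrix();print(np.degrees(np.arctan2(M[1,0],M[0,0])))
d=np.load("wd.npy");print(d[220:345:6,317].round(3),d[104,285:350:4].round(3))
E
```

```text
[[336.9, 103.6], [293.7, 104.4], [295.8, 171.9], [336.5, 171.3]] [[0.6401, 0.1233, 0.021], [0.6334, 0.1548, 0.021], [0.5847, 0.1443, 0.021], [0.5911, 0.1136, 0.021]] [97, 92, 87, 93]
mean [0.61231583 0.13400606 0.021     ]
[9.78000e-01 2.07000e-01 6.16245e+02 1.55689e+02] 11.952689
[9.77000e-01 2.12000e-01 6.35758e+02 1.17885e+02] 12.263608
10.85723675096673
[0.323 0.323 0.325 0.325 0.328 0.2   0.202 0.165 0.157 0.15  0.144 0.143
 0.144 0.144 0.145 0.144 0.146 0.146 0.    0.074 0.073] [0.299 0.282 0.281 0.282 0.299 0.298 0.3   0.298 0.301 0.299 0.299 0.299
 0.28  0.282 0.281 0.298 0.3  ]
```

```bash
python3 - <<'E'
from h import *
p=cv2.imread("pics/w2.png").astype(int);c=robot.calibration("wrist");c["extrinsics"]=np.load("wE.npy")
s,P,T=st();M=T.as_matrix()
b,g,r=p[...,0],p[...,1],p[...,2]
bz=P[2]-.219
def lat(uv,z): return ((ray(c,uv,z)-P)@M).round(4)[:,:2].tolist()
for v in range(284,330,8):
    u=np.where((r[v]>70)&(g[v]<60)&(b[v]<60))[0]; w=np.where((p[v,300:335].min(-1)>110))[0]+300
    print(v,u.min(),u.max(),w.min() if len(w) else 0,w.max() if len(w) else 0,lat([[u.min(),v],[u.max(),v]],bz+.066),lat([[w.mean() if len(w) else 0,v]],bz+.066))
for v in range(246,262,3): print(v,p[v,292:342:2].sum(-1).tolist())
mk=np.array([.6122,.1340,.021]);print("mark in tool",((mk-P)@M*1000).round(1), "cam in tool",((-c["extrinsics"][:3,:3].T@c["extrinsics"][:3,3]-P)@M).round(3))
E
```

```text
284 298 335 0 0 [[0.0162, -0.0074], [0.0162, 0.0062]] [[0.0152, -0.1239]]
292 299 335 0 0 [[0.0131, -0.0071], [0.0131, 0.0063]] [[0.0119, -0.1247]]
300 299 335 315 319 [[0.0099, -0.0071], [0.0099, 0.0063]] [[0.0099, -0.0004]]
308 299 334 315 319 [[0.0067, -0.0072], [0.0067, 0.006]] [[0.0067, -0.0004]]
316 300 334 315 319 [[0.0034, -0.0068], [0.0034, 0.006]] [[0.0034, -0.0004]]
324 300 361 315 318 [[0.0001, -0.0069], [0.0001, 0.0163]] [[0.0001, -0.0006]]
246 [288, 402, 402, 400, 406, 406, 383, 402, 396, 325, 174, 151, 150, 152, 150, 158, 162, 365, 422, 409, 378, 399, 407, 408, 409]
249 [290, 402, 403, 406, 403, 400, 339, 248, 251, 269, 268, 265, 264, 267, 263, 276, 249, 230, 281, 385, 376, 391, 405, 402, 412]
252 [277, 402, 400, 390, 272, 239, 274, 316, 325, 345, 344, 338, 341, 337, 347, 356, 336, 307, 296, 247, 232, 294, 396, 410, 406]
255 [272, 398, 404, 393, 324, 325, 339, 342, 346, 344, 344, 340, 340, 334, 343, 351, 339, 330, 328, 323, 319, 338, 398, 408, 409]
258 [263, 390, 401, 397, 345, 339, 345, 341, 341, 348, 346, 342, 339, 338, 342, 348, 351, 327, 329, 343, 338, 345, 402, 413, 408]
261 [265, 389, 401, 395, 349, 338, 340, 319, 266, 257, 259, 262, 255, 256, 256, 263, 260, 264, 305, 337, 337, 348, 397, 408, 403]
mark in tool [ 71.2  -1.3 318.7] cam in tool [ 0.066 -0.001  0.02 ]
```

Request:
apply_moves:
  series:
    - [[0,0,0],[0,0,-0.018]]
    - [[7,0.4,5],[0,0,0]]
    - [[12,0,10],[0,0,0]]
    - [[15,0,10],[0,0,0]]
    - [[15,0,10],[0,0,0]]
    - [[12,0,15],[0,0,0]]
    - [[7,0,15],[0,0,0]]
    - [[3,0,15],[0,0,0]]
    - [[0,0,8],[0,0,0]]
    - [[0,0,3],[0,0,0]]
    - [[0,0,0],[0,0,0]]
    - [[0,0,0],[0,0,0]]

```text
t: 6.37
tool_pos: [0.6123, 0.1339, 0.2492]
orientation: [-3.124, -0.33, -0.001]
force: [-0.7, 1.1, -1.2]
opening: 0.0138
gripper_force: 25.0
```

```bash
python3 w.py pics/w3.png
```

```text
6.3667 [0.6123 0.1339 0.2492] [[0.978, 0.209, 0.0], [0.209, -0.978, 0.0], [0.0, 0.0, -1.0]] q6 1.4936885198416714 [-0.69166615  1.09006858 -1.18272547] 0.013834704349063774 24.9995756149292
[316.8 298.4] 2469 ((610.221923828125, 134.0003662109375), (35.012481689453125, 16.115802764892578), 12.776286125183105)
[317.7 410.8] 335 ((550.7677612304688, 120.70719909667969), (6.01694393157959, 15.588403701782227), 12.024275779724121)
```

View pics/w3.png

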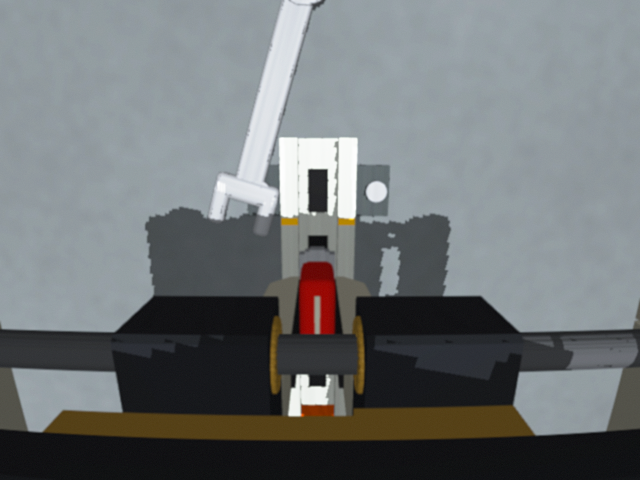

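The head at column 317 sits over the slot, whose centre is at about column 318. I'll lower carefully.

Request:
apply_moves:
  series:
    - [[0,0.2,3],[0,0,0]]
    - [[0,0,3],[0,0,0]]
    - [[0,0,2],[0,0,0]]
    - [[0,0,2],[0,0,0]]
    - [[0,0,2],[0,0,0]]
    - [[0,0,0],[0,0,0]]

```text
t: 6.92
tool_pos: [0.6121, 0.1337, 0.2361]
orientation: [-3.124, -0.33, 0.001]
force: [0.6, 0.6, -2.6]
opening: 0.014
gripper_force: 25.0
```

Request:
apply_moves:
  series:
    - [[0,0,2],[0,0,0]]
    - [[0,0,2],[0,0,0]]
    - [[0,0,2],[0,0,0]]
    - [[0,0,2],[0,0,0]]
    - [[0,0,1],[0,0,0]]
    - [[0,0,0],[0,0,0]]

```text
t: 7.42
tool_pos: [0.6122, 0.1337, 0.2273]
orientation: [3.124, 0.33, -0.001]
force: [0.7, 0.1, -2.4]
opening: 0.0138
gripper_force: 25.0
```

Request:
apply_moves:
  series:
    - [[0,0,1],[0,0,0]]
    - [[0,0,1],[0,0,0]]
    - [[0,0,1],[0,0,0]]
    - [[0,0,0],[0,0,0]]

```text
t: 7.75
tool_pos: [0.6123, 0.1337, 0.2245]
orientation: [3.124, 0.33, -0.0]
force: [-0.1, -0.1, -2.4]
opening: 0.0138
gripper_force: 25.0
```

Request:
apply_moves:
  series:
    - [[0,0,0.7],[0,0,0]]
    - [[0,0,0.7],[0,0,0]]
    - [[0,0,0],[0,0,0]]
    - [[0,0,0],[0,0,0]]

```text
t: 8.08
tool_pos: [0.6124, 0.1337, 0.2233]
orientation: [-3.124, -0.331, 0.0]
force: [0.3, 0.2, -2.0]
opening: 0.0139
gripper_force: 25.0
```

Request:
apply_moves:
  series:
    - [[0,0,0.7],[0,0,0]]
    - [[0,0,0.3],[0,0,0]]
    - [[0,0,0],[0,0,0]]
    - [[0,0,0],[0,0,0]]

```text
t: 8.42
tool_pos: [0.6126, 0.1338, 0.223]
orientation: [3.124, 0.331, 0.001]
force: [-2.7, -1.0, 5.5]
opening: 0.0136
gripper_force: 25.0
```

```bash
python3 - <<'E'
from h import *
p=cv2.imread("pics/w2.png").astype(int);c=robot.calibration("wrist");E=np.load("wE.npy")
s,P,T=st();M=T.as_matrix()
print(p[258:312:2,309,2].tolist(),p[290:304,317,0].tolist())
E2=robot.calibration("wrist");bz=P[2]-.219-.0004+0
for v in(260,276,278,280,282,284): print(v,((ray(E2,[[317,v]],bz+.066)-P)@M*1000).round(1)[0,:2])
E
```

```text
[110, 110, 103, 100, 103, 102, 102, 105, 104, 108, 108, 125, 141, 146, 148, 150, 152, 153, 152, 151, 151, 152, 151, 152, 150, 152, 151] [3, 5, 4, 2, 11, 49, 102, 132, 141, 142, 141, 141, 142, 141]
260 [25.4 -0.3]
276 [19.3 -0.3]
278 [18.5 -0.3]
280 [17.7 -0.3]
282 [16.9 -0.3]
284 [16.1 -0.3]
```

Request:
apply_moves:
  series:
    - [[0,0,-0.8],[0,0,0]]
    - [[0,0,-0.8],[0,0,0]]
    - [[0,0,0],[0,0,-0.06]]
    - [[0,0,0],[0,0,-0.1]]
    - [[0,0,0],[0,0,-0.1]]
    - [[0,0,0],[0,0,0]]

```text
t: 8.92
tool_pos: [0.6122, 0.1337, 0.2234]
orientation: [-3.053, -0.74, 0.001]
force: [-0.1, -0.5, -1.7]
opening: 0.0139
gripper_force: 25.0
```

Request:
apply_moves:
  series:
    - [[0.2,0,-0.6],[0,0,-0.1]]
    - [[0.2,0,-0.4],[0,0,-0.1]]
    - [[0.1,0,0],[0,0,-0.1]]
    - [[0,0,0],[0,0,-0.1]]
    - [[0,0,0],[0,0,0]]

```text
t: 9.33
tool_pos: [0.6127, 0.134, 0.2246]
orientation: [-2.847, -1.327, 0.001]
force: [-0.1, -0.6, -1.2]
opening: 0.0139
gripper_force: 25.0
```

```bash
python3 -c "
from h import *
s,P,T=st();print(P.round(4),np.round(s['force'],2),np.round(s['wrist_torque'],3))"
```

```text
[0.6127 0.134  0.2246] [-0.08 -0.61 -1.18] [-0.016  0.007  0.   ]
```

Request:
apply_moves:
  series:
    - [[0.1,0,0],[0,0,-0.1]]
    - [[0.1,0,0],[0,0,-0.1]]
    - [[0.1,0,0],[0,0,-0.1]]
    - [[0,0,0],[0,0,0]]

```text
t: 9.67
tool_pos: [0.6129, 0.1342, 0.2247]
orientation: [-2.619, -1.735, 0.0]
force: [-0.5, 0.2, -1.8]
opening: 0.0133
gripper_force: 25.0
```

Request:
apply_moves:
  series:
    - [[0.1,0,0],[0,0,-0.1]]
    - [[0.1,0,0],[0,0,-0.1]]
    - [[0,0,0],[0,0,-0.1]]
    - [[0,0,0],[0,0,-0.1]]
    - [[0,0,0],[0,0,-0.1]]
    - [[0,0,0],[0,0,-0.1]]
    - [[0,0,0],[0,0,-0.01]]
    - [[0,0,0],[0,0,0]]
    - [[0,0,0],[0,0,0]]

```text
t: 10.42
tool_pos: [0.613, 0.1344, 0.2249]
orientation: [-1.984, -2.436, 0.0]
force: [1.0, 0.2, -1.6]
opening: 0.014
gripper_force: 25.0
```

```bash
cat > s.py <<'E'
from h import *
s,P,T=st();M=T.as_matrix()
print(round(s['t'],2),P.round(4),'F tool',(M.T@np.array(s['force'])).round(2),'T',np.round(s['wrist_torque'],3),'ang',np.degrees(np.arctan2(M[1,0],M[0,0])).round(2),'z',M[:,2].round(4))
E
python3 s.py
```

```text
10.42 [0.613  0.1344 0.2249] F tool [0.02 1.07 1.56] T [-0.078 -0.12   0.008] ang 101.67 z [-1.e-04 -0.e+00 -1.e+00]
```

Request:
apply_moves:
  series:
    - [[0,0,-0.8],[0,0,0]]
    - [[0,0,-0.8],[0,0,0]]
    - [[0,0,-0.5],[0,0,0]]
    - [[0,0,0],[0,0,0]]
    - [[0,0,0],[0,0,0]]

```text
t: 10.83
tool_pos: [0.6131, 0.1344, 0.2271]
orientation: [1.977, 2.441, 0.0]
force: [0.2, -0.0, -1.1]
opening: 0.0136
gripper_force: 25.0
```

Request:
apply_moves:
  series:
    - [[0,0,-0.5],[0,0,0]]
    - [[0,0,0],[0,0,0]]
    - [[0,0,0],[0,0,0]]

```text
t: 11.08
tool_pos: [0.613, 0.1344, 0.2275]
orientation: [-1.977, -2.442, 0.0]
force: [-0.7, -0.8, -2.9]
opening: 0.014
gripper_force: 25.0
```

Request:
apply_moves:
  series:
    - [[0,0,-0.4],[0,0,0]]
    - [[0,0,0],[0,0,0]]
    - [[0,0,0],[0,0,0]]

```text
t: 11.33
tool_pos: [0.613, 0.1344, 0.2276]
orientation: [-1.976, -2.442, 0.0]
force: [2.3, 0.1, -6.9]
opening: 0.0142
gripper_force: 25.0
```

```bash
python3 s.py
```

```text
11.33 [0.613  0.1344 0.2276] F tool [-0.42  2.27  6.95] T [ 0.053 -0.495 -0.006] ang 102.03 z [-2.e-04 -0.e+00 -1.e+00]
```

Request:
apply_moves:
  series:
    - [[0,0,-0.3],[0,0,0]]
    - [[0,0,0],[0,0,0]]
    - [[0,0,0],[0,0,0]]

```text
t: 11.58
tool_pos: [0.613, 0.1344, 0.2276]
orientation: [-1.976, -2.442, 0.0]
force: [4.3, 0.3, -13.1]
opening: 0.0137
gripper_force: 25.0
```

```bash
python3 s.py
```

```text
11.58 [0.613  0.1344 0.2276] F tool [-0.57  4.25 13.11] T [ 0.089 -1.009 -0.045] ang 102.03 z [-3.e-04 -0.e+00 -1.e+00]
```

Request:
apply_moves:
  series:
    - [[0,0,1.1],[0,0,0]]
    - [[0,0,1.1],[0,0,0]]
    - [[0,0,1.1],[0,0,0]]
    - [[0,-2,0],[0,0,0]]
    - [[0,-5,0],[0,0,0]]
    - [[0,-5,0],[0,0,0]]
    - [[0,-6,0],[0,0,0]]
    - [[0,-6,0],[0,0,0]]
    - [[0,-6,0],[0,0,0]]
    - [[0,-5,0],[0,0,0]]
    - [[0,-3,0],[0,0,0]]
    - [[0,0,0],[0,0,0]]

```text
t: 12.58
tool_pos: [0.5752, 0.1264, 0.2249]
orientation: [-1.976, -2.442, 0.0]
force: [-0.3, 0.5, -1.9]
opening: 0.0138
gripper_force: 25.0
```

```bash
python3 s.py
```

```text
12.58 [0.5752 0.1264 0.2249] F tool [ 0.56 -0.14  1.94] T [-0.029 -0.133 -0.019] ang 102.03 z [-4.e-04 -1.e-04 -1.e+00]
```

Request:
apply_moves:
  series:
    - [[0,-3,0],[0,0,0]]
    - [[0,-5,0],[0,0,0]]
    - [[0,-6,0],[0,0,0]]
    - [[0,-6,0],[0,0,0]]
    - [[0,-6,0],[0,0,0]]
    - [[0,-6,0],[0,0,0]]
    - [[0,-5,0],[0,0,0]]
    - [[0,-3,0],[0,0,0]]
    - [[0,-2,0],[0,0,0]]
    - [[0,0,0],[0,0,0]]
    - [[0,0,0],[0,0,0]]

```text
t: 13.5
tool_pos: [0.5349, 0.1177, 0.2251]
orientation: [1.976, 2.442, 0.0]
force: [0.3, 0.3, -2.7]
opening: 0.0136
gripper_force: 25.0
```

```bash
python3 s.py
```

```text
13.5 [0.5349 0.1177 0.2251] F tool [0.27 0.38 2.74] T [-0.061 -0.061 -0.001] ang 102.03 z [ 4.e-04  1.e-04 -1.e+00]
```

Request:
apply_moves:
  series:
    - [[0,-1.5,0],[0,0,0]]
    - [[0,-1.5,0],[0,0,0]]
    - [[0,-1.5,0],[0,0,0]]
    - [[0,-1.5,0],[0,0,0]]
    - [[0,0,0],[0,0,0]]

```text
t: 13.92
tool_pos: [0.5287, 0.1165, 0.2248]
orientation: [-1.976, -2.442, 0.0]
force: [-0.3, 0.1, -1.6]
opening: 0.0138
gripper_force: 25.0
```

```bash
python3 - <<'E'
from h import *
p=cv2.imread("pics/top0.png").astype(int);c=robot.calibration("top")
b,g,r=p[...,0],p[...,1],p[...,2]
y=np.argwhere((r>g+60)&(g>b+20)&(r>140));y=y[(y[:,0]>195)&(y[:,0]<325)&(y[:,1]>260)&(y[:,1]<335)]
print(y.min(0),y.max(0),len(y))
m=ray(c,[[292.6,231.5]],.021)[0]
for z in(.01,.014,.021):
  for v in(278.5,279.5,280.5): print(z,v,np.linalg.norm(ray(c,[[304.5,v]],z)[0,:2]-m[:2]).round(4)-.0095)
E
python3 s.py
```

```text
[279 300] [289 310] 87
0.01 278.5 0.09480000000000001
0.01 279.5 0.0969
0.01 280.5 0.099
0.014 278.5 0.0952
0.014 279.5 0.09730000000000001
0.014 280.5 0.0994
0.021 278.5 0.096
0.021 279.5 0.0981
0.021 280.5 0.10010000000000001
13.92 [0.5287 0.1165 0.2248] F tool [ 0.21 -0.31  1.55] T [ 0.017 -0.064  0.038] ang 102.03 z [-4.e-04 -1.e-04 -1.e+00]
```

Request:
apply_moves:
  series:
    - [[0,-1,0],[0,0,0]]
    - [[0,-1,0],[0,0,0]]
    - [[0,-1,0],[0,0,0]]
    - [[0,-1,0],[0,0,0]]
    - [[0,0,0],[0,0,0]]

```text
t: 14.33
tool_pos: [0.5248, 0.1156, 0.2249]
orientation: [-1.976, -2.442, 0.0]
force: [0.8, 0.4, -1.3]
opening: 0.0139
gripper_force: 25.0
```

Request:
apply_moves:
  series:
    - [[0,-0.5,0],[0,0,0]]
    - [[0,-0.5,0],[0,0,0]]
    - [[0,-0.5,0],[0,0,0]]
    - [[0,0,0],[0,0,0]]

```text
t: 14.67
tool_pos: [0.5235, 0.1153, 0.2249]
orientation: [-1.976, -2.442, 0.0]
force: [-0.0, 0.2, -1.9]
opening: 0.0138
gripper_force: 25.0
```

Request:
apply_moves:
  series:
    - [[0,-0.5,0],[0,0,0]]
    - [[0,-0.5,0],[0,0,0]]
    - [[0,-0.5,0],[0,0,0]]
    - [[0,0,0],[0,0,0]]

```text
t: 15.0
tool_pos: [0.522, 0.115, 0.2249]
orientation: [-1.976, -2.442, 0.0]
force: [-0.7, 0.4, -1.8]
opening: 0.0138
gripper_force: 25.0
```

Request:
apply_moves:
  series:
    - [[0,-0.5,0],[0,0,0]]
    - [[0,-0.4,0],[0,0,0]]
    - [[0,-0.4,0],[0,0,0]]
    - [[0,0,0],[0,0,0]]

```text
t: 15.33
tool_pos: [0.5208, 0.1147, 0.2249]
orientation: [-1.976, -2.442, 0.0]
force: [1.3, 0.7, -1.7]
opening: 0.0137
gripper_force: 25.0
```

Request:
apply_moves:
  series:
    - [[0,-0.4,0],[0,0,0]]
    - [[0,-0.4,0],[0,0,0]]
    - [[0,0,0],[0,0,0]]
    - [[0,0,0],[0,0,0]]

```text
t: 15.67
tool_pos: [0.52, 0.1146, 0.2249]
orientation: [1.976, 2.442, 0.0]
force: [0.0, 0.7, -1.2]
opening: 0.0142
gripper_force: 25.0
```

```bash
python3 s.py
```

```text
15.67 [0.52   0.1146 0.2249] F tool [0.67 0.19 1.22] T [-0.011 -0.107  0.037] ang 102.03 z [ 0. -0. -1.]
```

Request:
apply_moves:
  series:
    - [[0,-0.4,0],[0,0,0]]
    - [[0,-0.4,0],[0,0,0]]
    - [[0,-0.4,0],[0,0,0]]
    - [[0,0,0],[0,0,0]]

```text
t: 16.0
tool_pos: [0.5188, 0.1143, 0.2249]
orientation: [-1.976, -2.442, 0.0]
force: [-0.2, 0.4, -1.7]
opening: 0.0136
gripper_force: 25.0
```

```bash
python3 s.py
```

```text
16.0 [0.5188 0.1143 0.2249] F tool [ 0.48 -0.14  1.67] T [-0.063 -0.078  0.032] ang 102.03 z [-1.e-04 -0.e+00 -1.e+00]
```

Travel is now 96.4 mm, and I'm continuing in small steps.

Request:
apply_moves:
  series:
    - [[0,-0.4,0],[0,0,0]]
    - [[0,-0.4,0],[0,0,0]]
    - [[0,-0.4,0],[0,0,0]]
    - [[0,0,0],[0,0,0]]

```text
t: 16.33
tool_pos: [0.5179, 0.1141, 0.2251]
orientation: [1.976, 2.441, 0.001]
force: [2.8, 0.2, -2.3]
opening: 0.0136
gripper_force: 25.0
```

Request:
apply_moves:
  series:
    - [[0,-0.3,0],[0,0,0]]
    - [[0,0,0],[0,0,0]]
    - [[0,0,0],[0,0,0]]

```text
t: 16.58
tool_pos: [0.5178, 0.1141, 0.2253]
orientation: [1.976, 2.441, 0.002]
force: [3.7, 0.9, -3.3]
opening: 0.0135
gripper_force: 25.0
```

```bash
python3 s.py
```

```text
16.58 [0.5178 0.1141 0.2253] F tool [0.11 3.79 3.31] T [ 0.17  -1.023  0.021] ang 102.03 z [ 1.3e-03  2.0e-04 -1.0e+00]
```

Request:
apply_moves:
  series:
    - [[0,-0.4,0],[0,0,0]]
    - [[0,0,0],[0,0,0]]
    - [[0,0,0],[0,0,0]]

```text
t: 16.83
tool_pos: [0.5175, 0.114, 0.2253]
orientation: [1.976, 2.441, 0.002]
force: [6.5, 1.3, -5.5]
opening: 0.0139
gripper_force: 25.0
```

```bash
python3 s.py
```

```text
16.83 [0.5175 0.114  0.2253] F tool [-0.12  6.62  5.48] T [ 0.311 -1.38  -0.017] ang 102.03 z [ 2.e-03  4.e-04 -1.e+00]
```

Contact with the stop is definite at about 6.6 N. I'll ease off slightly and let the bolt down.

Request:
apply_moves:
  series:
    - [[0,0.3,0.5],[0,0,0]]
    - [[0,0,0.5],[0,0,0]]
    - [[0,0,0.5],[0,0,0]]
    - [[0,0,0],[0,0,0]]

```text
t: 17.17
tool_pos: [0.5177, 0.1141, 0.2239]
orientation: [1.976, 2.441, 0.002]
force: [4.8, 1.7, -0.6]
opening: 0.0139
gripper_force: 25.0
```

```bash
python3 s.py
```

```text
17.17 [0.5177 0.1141 0.2239] F tool [0.65 5.07 0.63] T [ 0.162 -1.155 -0.01 ] ang 102.03 z [ 1.4e-03  2.0e-04 -1.0e+00]
```

Request:
apply_moves:
  series:
    - [[0,0,0.4],[0,0,0]]
    - [[0,0,0.4],[0,0,0]]
    - [[0,0,0],[0,0,0]]
    - [[0,0,0],[0,0,0]]

```text
t: 17.5
tool_pos: [0.5177, 0.1141, 0.2231]
orientation: [1.976, 2.441, 0.002]
force: [5.5, 1.5, 0.1]
opening: 0.0138
gripper_force: 25.0
```

```bash
python3 s.py
```

```text
17.5 [0.5177 0.1141 0.2231] F tool [ 0.33  5.72 -0.13] T [ 0.227 -1.285 -0.031] ang 102.03 z [ 1.5e-03  2.0e-04 -1.0e+00]
```

Request:
apply_moves:
  series:
    - [[0,0,0.3],[0,0,0]]
    - [[0,0,0],[0,0,0]]
    - [[0,0,0],[0,0,0]]

```text
t: 17.75
tool_pos: [0.5178, 0.1141, 0.223]
orientation: [1.976, 2.441, 0.002]
force: [5.2, 0.6, 3.2]
opening: 0.0138
gripper_force: 25.0
```

```bash
python3 s.py
```

```text
17.75 [0.5178 0.1141 0.223 ] F tool [-0.45  5.18 -3.15] T [ 0.196 -1.098  0.042] ang 102.03 z [ 1.5e-03  2.0e-04 -1.0e+00]
```

Request:
apply_moves:
  series:
    - [[0,0.4,0],[0,0,0]]
    - [[0,0,0],[0,0,0]]
    - [[0,0,0],[0,0,0]]

```text
t: 18.0
tool_pos: [0.518, 0.1141, 0.2229]
orientation: [1.976, 2.442, 0.001]
force: [2.7, 0.9, 5.3]
opening: 0.0137
gripper_force: 25.0
```

```bash
python3 s.py
```

```text
18.0 [0.518  0.1141 0.2229] F tool [ 0.32  2.82 -5.27] T [ 0.136 -0.729  0.015] ang 102.03 z [ 7.e-04  0.e+00 -1.e+00]
```

Request:
apply_moves:
  series:
    - [[0,0,0],[0,0,0]]
    - [[0,0,0],[0,0,0]]
    - [[0,0,0],[0,0,0]]
    - [[0,0,0],[0,0,0]]
    - [[0,0,0],[0,0,0]]
    - [[0,0,0],[0,0,0]]
  claw: 0.4

```text
t: 18.5
tool_pos: [0.5174, 0.1141, 0.222]
orientation: [-1.976, -2.442, 0.001]
force: [-0.1, -0.4, 0.4]
opening: 0.037
gripper_force: 0.0
```

Request:
apply_moves:
  series:
    - [[0,0,-3],[0,0,0]]
    - [[0,0,-8],[0,0,0]]
    - [[0,0,-15],[0,0,0]]
    - [[0,0,-15],[0,0,0]]
    - [[0,0,-20],[0,0,0]]
    - [[0,0,-20],[0,0,0]]
    - [[0,0,-20],[0,0,0]]
    - [[0,0,-20],[0,0,0]]
    - [[0,0,-10],[0,0,0]]
    - [[0,0,0],[0,0,0]]
    - [[0,0,0],[0,0,0]]

```text
t: 19.42
tool_pos: [0.5178, 0.1141, 0.3537]
orientation: [1.976, 2.441, 0.001]
force: [0.4, 0.4, -0.5]
opening: 0.0377
gripper_force: 0.0
```

```bash
python3 w.py pics/w4.png; python3 -c "
import cv2
from h import *
p,d=robot.read_camera('side');q=p[225:305,240:400];w=cv2.imread('pics/w4.png')
o=np.zeros((600,640,3),np.uint8);o[:360]=w[:360];o[360:600,:480]=cv2.resize(q,(480,240),interpolation=2);cv2.imwrite('pics/f.png',o)"
```

```text
19.4167 [0.5178 0.1141 0.3537] [[-0.208, 0.978, 0.001], [0.978, 0.208, 0.0], [-0.0, 0.001, -1.0]] q6 -0.0897877313108045 [ 0.4164119   0.3735723  -0.54203835] 0.03769248724328214 0.0
[316.8 240.6] 1047 ((516.5618896484375, 114.61723327636719), (13.896343231201172, 42.467777252197266), 10.821168899536133)
```

View pics/f.png

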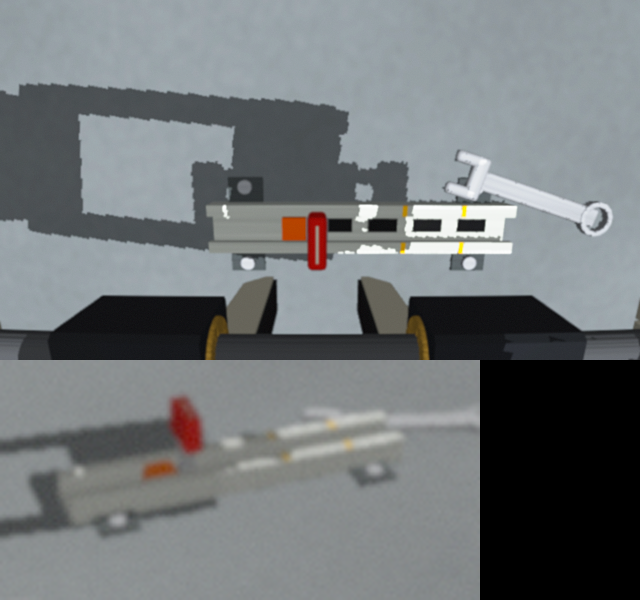

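The picture shows the bolt upright and crosswise at (317,240), right against the orange stop at (294,229). The gripper is clear.

```bash
python3 -c "
from plant import robot
print(robot.close_job())"
```

```text
the job is handed in; nothing more can be done
None
```

The job is handed in: the bolt stands upright and crosswise on the channel floor against the orange stop. Its head caught under the lips on the tug (about 11 N), it pressed on the stop at about 6.6 N, and the job took about 19.5 s.

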